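# Turn the eccentric cam to its low point, then push the ring shuttle home

### The job

With closed fingertips, pushing only, swing the red handle of the eccentric cam clockwise until its lever rests against the stop pin, which is the cam's low point; only after that push the blue shuttle forward by its upright tab, fully home, so that the brass ring riding on it stands before the little camera. Pinch and lift nothing, do not touch the ring itself, and leave the bottle, the thumbscrew and the screwdriver where they are. Finish with the robot clear of everything.

Things in the scene. Friction and masses are not known exactly. Their poses are not given: they have to be found in the camera images.
- stage: Fixed stage: aluminium plate, x -160..160, y -170..85 mm, 12 mm thick. Origin on the table surface, z up. +x is 'forward', the shuttle's travel (roughly to the robot's left; yaw varies); shuttle centre line y = 0. Black camera, 72 mm high, at x -35..45, y -160..-66. Guides 24 mm high beside the shuttle, outer faces y = +-42. A yellow mark at x = 151, y = 0 shows where the lever points when low.
- pivot (a point): Point on the cam's vertical pivot axis, 37 mm above the table, on the top of the lever. Axes as stage.
- cam (a joint): Cam angle, rad: direction of the black lever from above, counter-clockwise from the stage's +x. 0 = low point, lever on the stop pin (hard stop); largest 2.4. Turn clockwise to reach 0. Steel disc 60 mm across, centre 14 mm off the pivot towards the lever, so large angles block the shuttle. Stays where left; friction 0.25 N m, about 4 N at the handle.
- stop (a point): Top of the steel stop pin on the stage, 10 mm across, 38 mm above the table, at stage x = 118, y = -13.5 mm.
- handle (a point): Centre of the upright red cylindrical handle (18 mm across, 45 mm high, from 37 to 82 mm above the table), 65 mm from the pivot axis at the end of the lever. The point is 59.5 mm above the table. The lever (16 mm wide) lies 29 to 37 mm above the table.
- shuttle (a joint): Travel of the blue shuttle along the stage's +x in m: 0 = rear (start), 0.035 = fully home (hard stop). With the cam away from its low point the shuttle's steel nose meets the cam early. Stays where left; needs about 3 N to slide.
- tab (a point): Middle of the rear face (the face to push, its outward normal is the stage's -x) of the shuttle's upright tab: 44 mm wide (y), 8 mm thick (x, tab lies on the +x side of this point), from 27 to 82 mm above the table; the point is 60 mm above the table. Axes as stage.
- nest (a point): Centre of the floor of the shuttle's square white nest, 27 mm above the table, 55 mm ahead of tab; nest walls 6 mm high, 42 mm apart. Axes as stage.
- ring: Loose brass ring, 40 mm outside, 24 mm inside, 14 mm high, lying in the nest, top 41 mm above the table. Origin: centre of its underside. Must ride along untouched.
- bottle: Bystander: small amber bottle, 36 mm across, 90 mm high, standing on the stage plate behind the camera. Origin: centre of its underside.
- thumbscrew: Bystander: red thumbscrew, 32 mm across, 26 mm high, standing on the table on the robot's side of the stage. Origin: centre of its underside.
- driver: Bystander: screwdriver, 170 mm long, lying on the table behind the rear (-x) edge of the stage, across it. Origin: under its middle, x along it.

How it is judged:
By the outcome, as a careful person would: the job done as asked, in the order asked, and still so for the second after the job is handed in, with the robot touching nothing.
It also fails if it takes over 51 s, if anything falls off the work surface, if the arm or the gripper's body presses on something with over 40 N, if the wrist force passes 120 N, or if a joint passes its speed limit or range.

### The arm

A 7-joint arm with a two-finger parallel gripper is mounted at the origin on the work surface. World frame = base frame: x ahead of the robot, y to its left, z up, the work surface at z = 0. Lengths are in m, angles in rad, forces in N, time in s.
With the tool pointing down it reaches from about 0.425 to 0.975 m from the base axis. Payload 16.7 kg.
Tool frame: the origin (TCP) lies at the very end of the fingers, on their centre line; the grasp point (between the pads) lies 19 mm behind it (manip.grasp_offset is the distance from the TCP to the grasp point, in m); z points along the fingers, y is the line along which they close (so a half turn about z gives the same grasp; the last joint's range is limited). The gripper opens to 85 mm and grips with 20 to 120 N. Pads are 22 mm wide; open, the fingers measure 114 mm over their backs; the gripper's body (76 mm by 85 mm) begins 54 mm behind the grasp point. The pads swing forward as they close: fully open they stand 13 mm farther back than shut.
Start: joints at [-1.278, 0.426, 0.074, 1.606, -0.034, 1.111, -0.067], TCP at [0.289, 0.61, 0.231] pointing down, gripper open.
Joint ranges: [-2.85, 2.85], [-0.5, 2.14], [-1.23, 1.37], [0.21, 2.46], [-1.02, 4.16], [0.16, 2.05], [-2.73, 2.73]. Speed limits (rad/s): [1.89, 1.89, 2.39, 2.39, 3.01, 3.01, 3.01].

### API

Orientations are given as a rotation vector (axis times angle).
In Python, from workcell import manip gives the robot as it stands. Calls block until the motion is done:
- manip.move_pose(position, orientation): joint-space move of the TCP to a pose.
- manip.movel(position, rot=None, max_speed=0.15): straight line of the TCP; rot=None keeps the orientation; max_speed is the mean speed in m/s.
- manip.movej(angles): joint-space move.
- manip.gripper_to(opening, strength=None): opening from 0.0 (shut) to 1.0 (fully open); strength is the grip in N (None keeps the last); returns when the fingers have stopped.
- manip.sleep(seconds).
- manip.ik(position, orientation): joint angles nearest the present ones, or None.
- manip.sense(): the state.
- manip.snapshot(name): name is "scene" or "top" or "wrist"; returns (picture, depth): 400x640x3 uint8, blue, green, red; 400x640 float32, m along the optical axis (not along the pixel's ray), 0 where there is no reading.
- manip.camera_info(name): a dict with "K" (3x3 intrinsics, pixels), "D" ([k1, k2, p1, p2, k3] as OpenCV has them; the pictures are not rectified), "extrinsics" (4x4, takes a point from camera to world coordinates). Camera axes: x right, y up, looking along -z (the intrinsics and any distortion apply to the point x, -y, -z); pixel columns grow to the right and rows downward; lengths in m; the calibration is good to about 2 mm. A picture is of the moment at which its call begins: read the wrist's pose just before it. camera_info takes no time and is no camera call; for the wrist camera it gives the pose at the moment of the call.
A pose or a line that the arm cannot do raises manip.PlanningError and nothing moves.
- manip.sign_off(): hands the job in; it is judged then, once.
Trained networks look in the newest picture that a camera, given by its name, has taken for a name from the list of things; names that differ only in an ending like _2 or _b are one class to them, and where a whole thing is asked for, a point or a joint stands for the part that bears it (a point fixed in the world has none). Each returns a list of dicts, best first, with "conf" (0 to 1); they miss things now and then, are a little off and sometimes report something else, mostly with a low value. They report only what shows in the picture. A call takes as long as a camera call.
- manip.outline_of(camera, label): "pixels" (400x640 bool, what is visible of it) and "extent" ([left, top, right, bottom] in pixels, round what is visible of it).
The state is a dict: "clock": time; "q": joint angles; "joint_vel": joint speeds; "joint_efforts": joint torques, N m; "ee_pos": TCP position; "tool_rot": TCP orientation; "force": force on the tool from outside, world axes, zero at the start; "wrist_torque": the same for the moment, N m; "grip_width": opening from 0.0 (shut) to 1.0 (fully open); "grip_force": force on a finger pad.
Only numpy, scipy, OpenCV 4.12 (cv2) and the standard library are available. Lean on these libraries where they do the work, as an engineer would, in place of code of your own. Each camera call takes 0.05 s, during which the arm holds its last target. There are 200 camera calls.

## Working session

There is one attempt and no reset: what is moved stays moved. The work goes in short steps, each a Python script; the robot and the scene stay as the last script left them, time stands still between calls to the robot, and variables do not carry over. Pictures are saved under pics/ and viewed, at most 10 in all, crops included, and the job is handed in when it is done.

```bash
mkdir -p pics; python3 - <<'E'
from workcell import manip
import cv2,numpy as np
s=manip.sense();print(s['clock'],s['ee_pos'],s['tool_rot'])
ims=[]
for n in("scene","top"):
    im,d=manip.snapshot(n);np.savez(f'{n}.npz',im=im,d=d);cv2.imwrite(f'pics/{n}.png',im)
    c=manip.camera_info(n);print(n,np.round(c['K'],1).tolist(),c['D'],np.round(c['extrinsics'],3).tolist())
    for l in("stage","pivot","cam","handle","shuttle","tab","nest","ring","bottle","thumbscrew","driver"):
        try:print(l,[(round(o['conf'],2),np.round(o['extent']).tolist()) for o in manip.outline_of(n,l)][:2])
        except Exception as e:print(l,e)
print(manip.sense()['clock'])
E
```

```text
0.0 [0.28905587 0.60952236 0.23059534] [-6.89897025e-01 -3.06469806e+00  1.99208718e-03]
scene [[496.1, 0.0, 309.1], [0.0, 496.1, 204.3], [0.0, 0.0, 1.0]] [-0.01919166  0.          0.          0.          0.        ] [[0.191, -0.793, 0.579, 1.084], [0.982, 0.158, -0.108, -0.115], [-0.006, 0.589, 0.808, 0.704], [0.0, 0.0, 0.0, 1.0]]
stage [(0.83, [198.0, 158.0, 409.0, 335.0]), (0.59, [244.0, 164.0, 261.0, 182.0])]
pivot [(0.95, [194.0, 157.0, 409.0, 334.0])]
cam [(0.72, [314.0, 156.0, 351.0, 224.0])]
handle [(0.84, [318.0, 160.0, 353.0, 219.0])]
shuttle [(0.68, [237.0, 193.0, 310.0, 243.0]), (0.37, [199.0, 160.0, 410.0, 335.0])]
tab [(0.89, [236.0, 194.0, 309.0, 242.0])]
nest [(0.76, [237.0, 191.0, 311.0, 240.0]), (0.35, [199.0, 158.0, 412.0, 333.0])]
ring [(0.83, [261.0, 204.0, 286.0, 228.0])]
bottle [(0.9, [223.0, 273.0, 250.0, 317.0])]
thumbscrew [(0.61, [242.0, 164.0, 261.0, 182.0])]
driver [(0.87, [169.0, 189.0, 188.0, 274.0]), (0.35, [320.0, 160.0, 353.0, 221.0])]
top [[368.0, 0.0, 320.5], [0.0, 368.0, 202.0], [0.0, 0.0, 1.0]] [-0.0437486  0.         0.         0.         0.       ] [[-0.017, 0.982, -0.186, 0.488], [-1.0, -0.016, 0.003, -0.04], [0.0, 0.186, 0.983, 0.738], [0.0, 0.0, 0.0, 1.0]]
stage [(0.92, [242.0, 120.0, 410.0, 254.0])]
pivot [(0.93, [244.0, 119.0, 409.0, 252.0])]
cam [(0.86, [271.0, 200.0, 304.0, 243.0]), (0.53, [314.0, 190.0, 375.0, 222.0])]
handle [(0.93, [272.0, 199.0, 306.0, 242.0]), (0.24, [349.0, 259.0, 365.0, 279.0])]
shuttle [(0.69, [315.0, 191.0, 374.0, 224.0])]
tab [(0.76, [315.0, 190.0, 376.0, 223.0]), (0.33, [244.0, 122.0, 404.0, 254.0])]
nest [(0.96, [314.0, 191.0, 377.0, 224.0])]
ring [(0.74, [334.0, 197.0, 354.0, 219.0]), (0.36, [315.0, 189.0, 378.0, 223.0])]
bottle [(0.58, [369.0, 122.0, 390.0, 151.0]), (0.23, [314.0, 191.0, 379.0, 225.0])]
thumbscrew [(0.57, [350.0, 258.0, 363.0, 280.0])]
driver [(0.89, [417.0, 180.0, 437.0, 262.0])]
1.2
```

View pics/top.png

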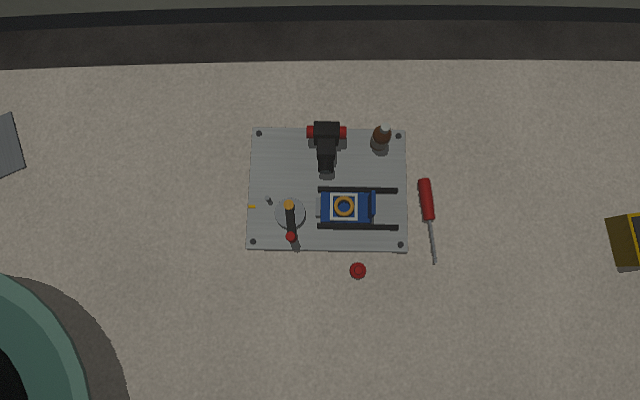

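View pics/scene.png

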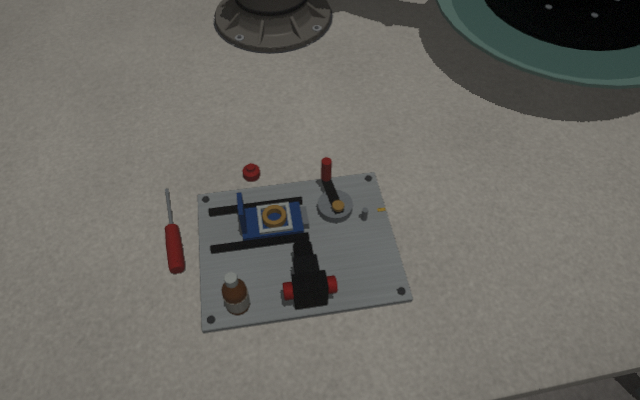

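```bash
cat > h.py <<'E'
from workcell import manip
import cv2,numpy as np
def world(n,d,ys,xs,z=None,c=None):
    c=c or manip.camera_info(n)
    p=cv2.undistortPoints(np.float64(np.c_[xs,ys]).reshape(-1,1,2),c['K'],np.array(c['D'],float)).reshape(-1,2)
    r=np.c_[p[:,0],-p[:,1],-np.ones(len(p))];E=np.array(c['extrinsics'])
    R=r@E[:3,:3].T
    t=d[ys,xs][:,None] if z is None else ((z-E[2,3])/R[:,2])[:,None]
    return E[:3,3]+R*t
E
python3 - <<'E'
from h import *
for n in("scene","top"):
    im,d=manip.snapshot(n)
    m=np.zeros((400,640),bool)
    e=[190,150,420,345] if n=="scene" else [235,112,418,262]
    m[e[1]:e[3],e[0]:e[2]]=1
    ys,xs=np.nonzero(m&(d>0));P=world(n,d,ys,xs)
    print(n,'table z',np.median(P[P[:,2]<.006,2]))
    # the plate: 12mm level, largest component
    k=np.zeros((400,640),np.uint8);k[ys,xs]=(np.abs(P[:,2]-.012)<.004)*255
    st=[o for o in manip.outline_of(n,"stage")][0]['pixels'].astype(np.uint8)
    k=k
    nc,L,S,_=cv2.connectedComponentsWithStats(k);L=(L==1+np.argmax(S[1:,4])).astype(np.uint8)
    for mm in(L,st):
        c=max(cv2.findContours(mm,0,2)[0],key=cv2.contourArea)
        q=cv2.convexHull(c).reshape(-1,2)
        W=world(n,d,q[:,1],q[:,0],z=.012)[:,:2]
        r=cv2.minAreaRect(np.float32(W*1000));print(n,'rect',np.round(r[0],1),np.round(r[1],1),r[2]);print(np.round(cv2.boxPoints(r)).tolist())
    hsv=cv2.cvtColor(im,cv2.COLOR_BGR2HSV)
    def blob(lo,hi,zr,name,z=None):
        b=cv2.inRange(hsv,lo,hi)>0
        z0=np.zeros((400,640));z0[ys,xs]=P[:,2]
        b&=m&(z0>zr[0])&(z0<zr[1])
        y,x=np.nonzero(b)
        if len(y): Q=world(n,d,y,x);print(name,len(y),'px',x.mean(),y.mean(),'w',np.round(np.mean(Q,0),4),'mid',np.round((Q.min(0)+Q.max(0))/2,4))
    blob((20,100,100),(35,255,255),(.005,.02),'mark')
    blob((10,100,100),(35,255,255),(.03,.05),'brass')
    blob((0,120,60),(8,255,255),(.076,.09),'handletop')
    blob((0,120,60),(8,255,255),(.04,.09),'handle/bott')
    blob((100,100,40),(130,255,255),(.076,.09),'tabtop')
    blob((100,100,40),(130,255,255),(.05,.09),'tab')
    for l in("thumbscrew","driver","bottle","ring"):
        o=manip.outline_of(n,l)
        if o:
            y,x=np.nonzero(o[0]['pixels']&(d>0));Q=world(n,d,y,x);print(l,np.round(Q.mean(0),3),np.round(Q.min(0),3),np.round(Q.max(0),3))
    b=cv2.resize(im[e[1]:e[3],e[0]:e[2]],None,fx=3,fy=3,interpolation=2);cv2.imwrite(f'pics/{n}_crop.png',b)
E
```

```text
scene table z -0.00036320951481816355
scene rect [661.8 -56.7] [319.4 256.3] 87.93466186523438
[[528.0, -212.0], [784.0, -221.0], [796.0, 98.0], [539.0, 108.0]]
scene rect [638.2 -55.4] [320.7 307.6] 88.0458984375
[[479.0, -210.0], [786.0, -221.0], [797.0, 100.0], [490.0, 110.0]]
mark 23 px 380.69565217391306 209.08695652173913 w [0.6222 0.0956 0.0125] mid [0.6218 0.0954 0.0128]
brass 235 px 294.3276595744681 211.02978723404254 w [ 0.6173 -0.0526  0.0411] mid [ 0.6138 -0.0379  0.0395]
handletop 67 px 326.35820895522386 161.70149253731344 w [0.5572 0.0129 0.0811] mid [0.5558 0.0126 0.08  ]
handle/bott 397 px 314.2468513853904 250.90176322418137 w [ 0.7043 -0.0361  0.0634] mid [ 0.6618 -0.0373  0.0629]
tabtop 120 px 239.93333333333334 204.975 w [ 0.6175 -0.1375  0.0812] mid [ 0.6155 -0.1379  0.0803]
tab 175 px 240.8057142857143 209.72571428571428 w [ 0.6225 -0.1374  0.0752] mid [ 0.6159 -0.1375  0.0675]
thumbscrew [ 0.5   -0.112  0.015] [ 0.464 -0.128 -0.003] [ 0.511 -0.096  0.029]
driver [ 0.626 -0.254  0.02 ] [ 0.508 -0.27  -0.001] [ 0.676 -0.24   0.028]
bottle [ 0.76  -0.162  0.065]
[... 604 characters left out ...]
7027027027027 w [0.5515 0.0126 0.0826] mid [0.552  0.0125 0.0809]
handle/bott 208 px 313.21153846153845 168.53846153846155 w [ 0.6829 -0.0315  0.0687] mid [ 0.656  -0.0367  0.0696]
tabtop 117 px 372.982905982906 201.8034188034188 w [ 0.6106 -0.138   0.0826] mid [ 0.6108 -0.138   0.0809]
tab 121 px 372.93388429752065 202.03305785123968 w [ 0.6103 -0.1379  0.0823] mid [ 0.6108 -0.138   0.0715]
thumbscrew [ 0.49  -0.112  0.02 ] [ 0.476 -0.127  0.006] [ 0.505 -0.098  0.029]
driver [ 0.612 -0.255  0.022] [ 0.504 -0.274 -0.001] [ 0.669 -0.242  0.029]
bottle [ 0.738 -0.16   0.066] [ 0.728 -0.186  0.009] [ 0.76  -0.146  0.105]
ring [ 0.612 -0.088  0.04 ] [ 0.593 -0.107  0.027] [ 0.631 -0.069  0.045]
```

View pics/scene_crop.png

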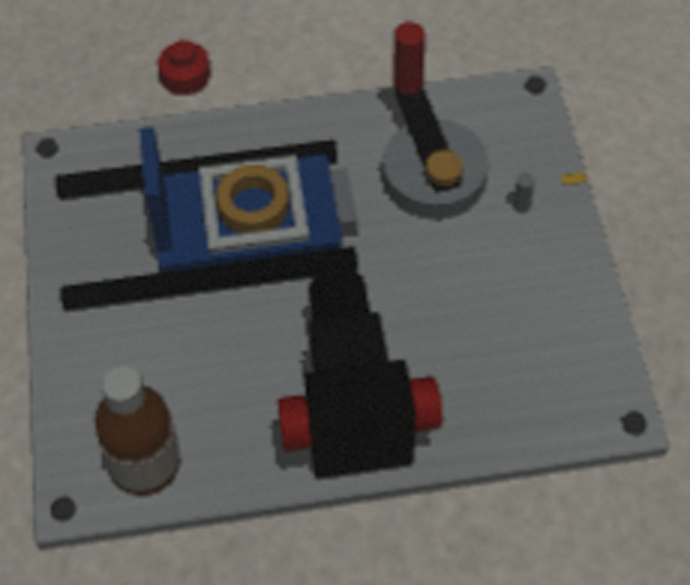

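View pics/top_crop.png

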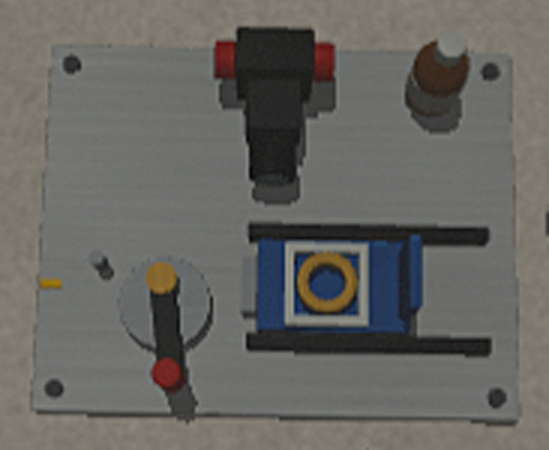

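```bash
cat >> h.py <<'E'
from scipy.spatial.transform import Rotation as Ro
YAW=np.radians(87.93);O=np.array([.6162,-.0554])
A=np.array([[np.cos(YAW),-np.sin(YAW)],[np.sin(YAW),np.cos(YAW)]])
def st(x,y,z): return np.r_[O+A@[x/1000,y/1000],z]
def tostage(w): return A.T@(np.asarray(w)[:2]-O)*1000
def rot(a): # tool down, tool x along stage angle a
    c,s=np.cos(a+YAW),np.sin(a+YAW)
    return Ro.from_matrix(np.array([[c,s,0],[s,-c,0],[0,0,-1]])).as_rotvec()
E
python3 - <<'E'
from h import *
for n,p in(("scene",(337.7,205.3)),("top",(289,204.3))):
    d=np.load(n+'.npz')['d'];print(n,tostage(world(n,d,[0],[0],z=.04,c=None)[0]) if 0 else tostage(world(n,d,np.array([p[1]]),np.array([p[0]]),z=.039)[0]))
for w in((.5543,.0126),(.5572,.0129),(.5515,.0126),(.614,-.138)):print(tostage(w))
for off in(0,np.pi):
    for x,y,a in((35,64,0),(66,66,0),(130,20,-np.pi/2),(-110,0,0),(-60,0,0)):
        q=manip.ik(st(x,y,.05),rot(a+off));print(off,x,y,None if q is None else np.round(q,2))
E
```

```text
scene [75.2726902   0.41509494]
top [73.3318104   2.33271091]
[65.71976989 64.31579779]
[66.12432345 61.42852634]
[65.61863261 67.11397064]
[-82.62556383  -0.78498534]
0 35 64 [-0.51  0.53  0.55  2.04 -0.43  0.68  0.28]
0 66 66 [-0.56  0.52  0.54  2.05 -0.42  0.68  0.21]
0 130 20 [-0.69  0.62  0.62  1.93 -0.51  0.76 -1.38]
0 -110 0 [-0.29  0.66  0.62  1.86 -0.52  0.79  0.58]
0 -60 0 [-0.35  0.63  0.59  1.88 -0.49  0.77  0.47]
3.141592653589793 35 64 [-0.82  0.73  1.01  2.06 -0.86  0.85 -2.47]
3.141592653589793 66 66 [ 0.64  0.7  -1.03  1.98  0.77  0.92  2.32]
3.141592653589793 130 20 [-0.42  0.54  0.24  1.91 -0.19  0.71  1.47]
3.141592653589793 -110 0 [-0.52  0.85  1.01  1.87 -0.89  0.95 -2.26]
3.141592653589793 -60 0 [-0.6   0.83  1.01  1.9  -0.89  0.94 -2.34]
```

```bash
cat >> h.py <<'E'
PX=74.5
def arc(t,back,r=65,z=.05):
    # TCP `back` mm behind the handle centre when the lever stands at angle t
    return st(PX+r*np.cos(t)-back*np.sin(t), r*np.sin(t)+back*np.cos(t), z), rot(t-np.pi/2)
def rep(l):
    s=manip.sense();f=s['force'];g=A.T@f[:2];print(l,'t%.1f'%s['clock'],'tcp',np.round(tostage(s['ee_pos']),1),'z%.3f'%s['ee_pos'][2],'F stage',np.round(g,1),'fz%.1f'%f[2]);return g
E
python3 - <<'E'
from h import *
manip.gripper_to(0.0)
p,r=arc(1.70,36)
manip.move_pose(np.r_[p[:2],.16],r);rep('above')
manip.movel(p,max_speed=.12);rep('down')
for t in np.linspace(1.70,.10,7):
    p,r=arc(t,21);manip.movel(p,r,max_speed=.08);rep('t=%.2f'%t)
im,d=manip.snapshot('scene');cv2.imwrite('pics/s2.png',cv2.resize(im[150:345,190:420],None,fx=3,fy=3,interpolation=2))
E
```

```text
above t5.0 tcp [31.5 59.6] z0.160 F stage [ 0.7 -0.1] fz-0.0
down t6.1 tcp [30.3 59.4] z0.051 F stage [-0.5  0.1] fz-0.1
t=1.70 t6.4 tcp [46.4 61.7] z0.050 F stage [-0.4  0.3] fz0.6
t=1.43 t6.8 tcp [62.8 67.2] z0.050 F stage [ 0.3 -0. ] fz0.9
t=1.17 t7.2 tcp [80.5 68. ] z0.050 F stage [ 0.9 -0.6] fz-0.5
t=0.90 t7.7 tcp [98.1 64. ] z0.050 F stage [ 0.6 -0.2] fz-0.3
t=0.63 t8.1 tcp [114.   55.5] z0.050 F stage [0.1 0.2] fz-0.4
t=0.37 t8.5 tcp [127.1  43.1] z0.050 F stage [ 0.1 -0.7] fz1.0
t=0.10 t8.9 tcp [136.6  27.6] z0.050 F stage [-0.4  0.2] fz0.1
```

View pics/s2.png

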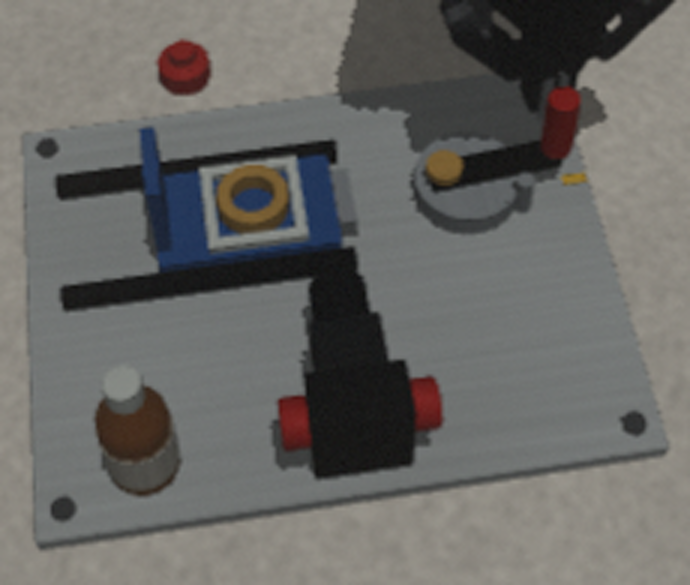

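The lever has swung almost to the pin: the handle is at about crop (560,125), just short of the yellow mark at (573,179). I'll continue in small steps until the force rises.

```bash
python3 - <<'E'
from h import *
for t in np.arange(.07,-.16,-.025):
    p,r=arc(t,21);manip.movel(p,r,max_speed=.04);g=rep('t=%.3f'%t)
    if g[1]>12:break
p,r=arc(t,50);
manip.movel(p,r,max_speed=.1);manip.movel(np.r_[p[:2],.16],max_speed=.15);rep('up')
q,r=st(-125,0,.16),rot(0)
manip.move_pose(q,r);rep('over tab')
im,d=manip.snapshot('scene');cv2.imwrite('pics/s3.png',cv2.resize(im[150:345,190:420],None,fx=3,fy=3,interpolation=2))
E
```

```text
t=0.070 t9.2 tcp [137.5  25.8] z0.050 F stage [-1.4  2.9] fz1.3
t=0.045 t9.5 tcp [138.3  24.1] z0.050 F stage [-2.2  3.8] fz2.1
t=0.020 t9.7 tcp [139.   22.3] z0.050 F stage [-1.2  2.9] fz1.6
t=-0.005 t10.0 tcp [139.6  21.3] z0.050 F stage [-1.5  7.7] fz5.2
t=-0.030 t10.2 tcp [140.  21.] z0.050 F stage [-0.8 16.4] fz10.5
up t11.5 tcp [141.1  48.4] z0.159 F stage [0.5 0. ] fz-0.2
over tab t13.1 tcp [-124.3    0. ] z0.160 F stage [ 0.1 -0.5] fz-0.2
```

View pics/s3.png

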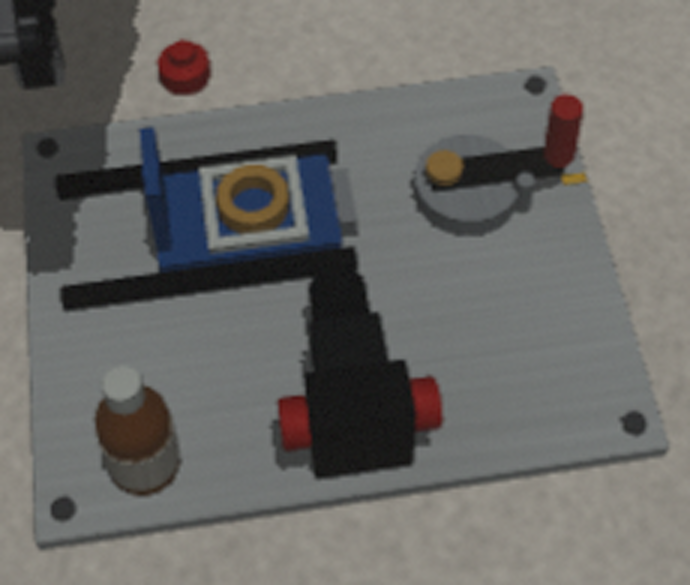

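The lever rests on the pin: the arm stalled with force rising to 16 N, and in the crop the lever meets the pin at about (525,180). Next is the shuttle.

```bash
python3 - <<'E'
from h import *
Z=.052
manip.movel(st(-122,0,Z),max_speed=.12);rep('down')
ok=True
for x in(-100,-92,-84,-76,-69):
    manip.movel(st(x,0,Z),max_speed=.05);g=rep(x)
    if g[0]<-12: ok=False;break
if ok:
    for x in np.arange(-67.5,-52,1.5):
        manip.movel(st(x,0,Z),max_speed=.03);g=rep(x)
        if g[0]<-14:break
s=tostage(manip.sense()['ee_pos'])
manip.movel(st(s[0]-30,0,Z),max_speed=.1);manip.movel(st(s[0]-30,0,.18),max_speed=.15)
manip.move_pose(st(-150,150,.25),rot(0));rep('clear')
im,d=manip.snapshot('scene');cv2.imwrite('pics/s4.png',cv2.resize(im[150:345,190:420],None,fx=3,fy=3,interpolation=2))
c,hs=manip.camera_info('scene'),cv2.cvtColor(im,cv2.COLOR_BGR2HSV)
b=np.zeros((400,640),bool);b[180:260,225:330]=1
y,x=np.nonzero(b&(cv2.inRange(hs,(100,100,40),(130,255,255))>0)&(d>0));P=world('scene',d,y,x);P=P[(P[:,2]>.076)]
print('tab',tostage(P.mean(0)),'(was x from scene',tostage((.6175,-.1375)),')')
E
```

```text
down t14.2 tcp [-122.2   -0.4] z0.053 F stage [-0.1  0.4] fz1.0
-100 t14.8 tcp [-99.8  -0.1] z0.052 F stage [ 0.2 -0.4] fz0.7
-92 t15.1 tcp [-91.5  -0. ] z0.052 F stage [-0.1 -0.3] fz1.0
-84 t15.4 tcp [-83.5  -0. ] z0.052 F stage [-0.7  0.3] fz-0.6
-76 t15.8 tcp [-75.4  -0. ] z0.052 F stage [-0.3  0.7] fz0.2
-69 t16.0 tcp [-68.5  -0. ] z0.052 F stage [ 0.1 -0.4] fz-0.6
-67.5 t16.3 tcp [-67.4  -0. ] z0.052 F stage [-0.4 -0. ] fz0.2
-66.0 t16.5 tcp [-66.   0.] z0.052 F stage [-2.   0.6] fz-0.3
-64.5 t16.8 tcp [-64.4   0. ] z0.052 F stage [-1.8  0.5] fz-0.4
-63.0 t17.0 tcp [-62.8  -0. ] z0.052 F stage [-1.2  0.2] fz-0.1
-61.5 t17.3 tcp [-62.7   0. ] z0.052 F stage [-7.7 -1.5] fz-1.5
-60.0 t17.5 tcp [-62.6   0. ] z0.052 F stage [-13.3  -1.3] fz-2.7
-58.5 t17.8 tcp [-62.5   0.1] z0.052 F stage [-20.7  -1.7] fz-4.4
clear t20.0 tcp [-149.7  149.9] z0.250 F stage [-0.2 -0.1] fz-0.5
tab [-47.22692647  -4.56068764] (was x from scene [-81.99946851  -4.26464116] )
```

View pics/s4.png

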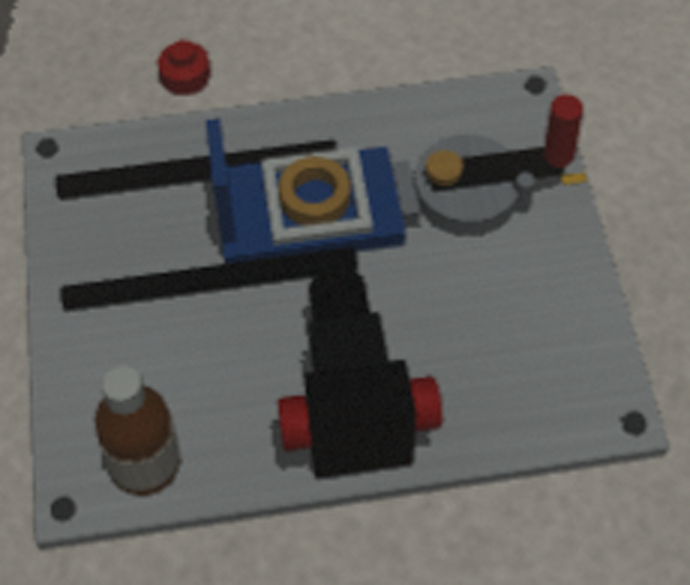

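The shuttle stalled at its hard stop after 34.8 mm of travel. The ring sits in its nest before the camera at crop (315,190), the lever is still on the pin, and the bystanders have not moved.

```bash
python3 -c "
from workcell import manip
print(manip.sign_off())"
```

```text
the job is handed in; nothing more can be done
None
```

The job is done and handed in: I pushed the cam lever onto its stop pin first, then the shuttle fully home with the ring untouched in its nest; the bottle and thumbscrew look unmoved, the screwdriver was never approached, and the robot finished clear at about 20 s.

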